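# Put the doming stakes back in the rack by size

## Robot

A 7-joint arm with a two-finger parallel gripper is mounted at the origin on the work surface. World frame = base frame: x ahead of the robot, y to its left, z up, the work surface at z = 0. Lengths are in m, angles in rad, forces in N, time in s.
With the tool pointing down it reaches from about 0.35 to 0.9 m from the base axis. Payload 8.1 kg.
Tool frame: the origin (TCP) lies midway between the tips of the shut fingers; the grasp point (between the pads) lies 19 mm behind it; x points along the fingers, z is the direction in which the jaws open and shut, and the axes are right-handed (so a half turn about x gives the same grasp; the last joint's range is limited). The gripper opens to 92 mm and grips with 3 to 60 N. Pads are 19 mm wide; open, the fingers measure 130 mm over their backs; the gripper's body (75 mm by 190 mm) begins 47 mm behind the grasp point.
Start: joints at [1.014, 0.434, 0.025, 1.573, -0.012, 1.134, -0.075], TCP at [0.274, -0.562, 0.227] pointing down, gripper open.
Joint ranges: [-2.62, 2.62], [-0.44, 2.09], [-1.27, 1.32], [0.08, 2.57], [-1.32, 4.46], [0.12, 2], [-2.74, 2.74]. Speed limits (rad/s): [2.22, 2.22, 3.01, 3.01, 3.14, 3.14, 3.14].

## Interface

Orientations are given as a rotation vector (axis times angle).
In Python, from cell import arm, optics, finder gives the robot as it stands.
- The arm moves only by the tool send_rows, never from a script. Its argument "rows" is a list that holds one entry, the list of rows, each a list of 7 numbers: the shift along the tool's x, y, z in mm, then the turn, a rotation vector about the tool's x, y, z in degrees, then the opening in per cent of the stroke, from 0 (shut) to 100 (fully open). A call has exactly 8 rows; each row is the pose to reach, as a shift and turn from the pose commanded when the call began, along the tool's axes at that moment; what a row does not reach only later rows make up. A row lasts 1/10 s, in which the tool goes at most 50 mm and 8.59 degrees, less where a joint would pass 70% of its speed; a pose out of reach is approached as far as the arm can. A call with a gripper value outside its range is refused whole. The fingers move at their own pace and stop on an object; "grip_force" is the grip in N (left out, the last holds). Time passes only in rows, so rows that repeat a pose let the fingers close, or fill a call up. It gives the time, the measured TCP pose, the force and the opening at its end, in the units of the state.
- arm.observe(): the state, without advancing time (a new reading comes with each control period).
- optics.get_image(name): name is "scene" or "top" or "wrist"; returns (picture, depth): 480x640x3 uint8, red, green, blue; 480x640 float32, m along the optical axis (not along the pixel's ray), 0 where there is no reading.
- optics.get_calibration(name): a dict with "camera_matrix" (3x3 intrinsics, pixels), "position" and "orientation" of the camera in the world; the wrist camera has in their place "T_tool_cam" (4x4, takes a point from camera to tool coordinates, whose origin is the TCP and whose axes are the tool frame's). Camera axes: x right, y up, looking along -z (the intrinsics and any distortion apply to the point x, -y, -z); pixel columns grow to the right and rows downward; lengths in m; the calibration is good to about 2 mm. A picture is of the moment at which its call begins: read the wrist's pose just before it. get_calibration takes no time and is no camera call.
- arm.sign_off(): hands the job in, once; it reports no verdict.
Trained networks look in the newest picture that a camera, given by its name, has taken for a name from the list of things; names that differ only in an ending like _2 or _b are one class to them, and where a whole thing is asked for, a point or a joint stands for the part that bears it (a point fixed in the world has none). Each returns a list of dicts, best first, with "confidence" (0 to 1); they miss things now and then, are a little off and sometimes report something else, mostly with a low value. They report only what shows in the picture. A call takes as long as a camera call. They do not tell look-alikes from the thing itself.
- finder.search_frame(camera, thing): "bbox" ([left, top, width, height] in pixels, round what is visible of it).
- finder.regions_of(camera, thing): "region" (480x640 bool, what is visible of it) and "bbox" ([left, top, width, height] in pixels, round what is visible of it).
- finder.place_of(camera, thing): "xy" ([column, row] in pixels: a listed point, or the origin of a listed thing).
The state is a dict: "clock": time; "joints": joint angles; "dq": joint speeds; "joint_efforts": joint torques, N m; "position": TCP position; "ee_rot": TCP orientation; "force": force on the tool from outside, world axes, zero at the start; "ft_torque": the same for the moment, N m; "width": opening from 0.0 (shut) to 1.0 (fully open).
Only numpy, scipy, OpenCV 4.12 (cv2) and the standard library are available. Lean on these libraries where they do the work, as an engineer would, in place of code of your own. Each camera call takes 0.05 s, during which the arm holds its last target.

## Task

Put the four steel doming stakes back into the four wooden seats of the rack in order of size: the smallest in the seat next to the brass post, each next one larger, and the largest in the seat farthest from the post. Turn each so that its foot drops flat into its seat, let go, and knock none of them over. Leave the brass pot of punches standing where it is.

Things in the scene. Friction and masses are not known exactly. Their poses are not given: they have to be found in the camera images.
- stake_small: Smallest doming stake, loose, upright, 54 mm tall, 0.2-0.85 kg: flat dark steel foot 60 x 40 x 10 mm; on its middle an upright bright steel cylinder, diameter 19 mm, its top a half ball. Grip the cylinder any way round (straight from 10 to 44.5 mm above the underside). Origin: centre of the underside; x along the foot's 60 mm side, z up; same after a half turn about z.
- stake_second: Second smallest doming stake, loose, upright, 60 mm tall, 0.2-0.85 kg: flat dark steel foot 60 x 40 x 10 mm; on its middle an upright bright steel cylinder, diameter 26 mm, its top a half ball. Grip the cylinder any way round (straight from 10 to 47.0 mm above the underside). Origin: centre of the underside; x along the foot's 60 mm side, z up; same after a half turn about z.
- stake_third: Second largest doming stake, loose, upright, 66 mm tall, 0.2-0.85 kg: flat dark steel foot 60 x 40 x 10 mm; on its middle an upright bright steel cylinder, diameter 33 mm, its top a half ball. Grip the cylinder any way round (straight from 10 to 49.5 mm above the underside). Origin: centre of the underside; x along the foot's 60 mm side, z up; same after a half turn about z.
- stake_large: Largest doming stake, loose, upright, 72 mm tall, 0.2-0.85 kg: flat dark steel foot 60 x 40 x 10 mm; on its middle an upright bright steel cylinder, diameter 40 mm, its top a half ball. Grip the cylinder any way round (straight from 10 to 52.0 mm above the underside). Origin: centre of the underside; x along the foot's 60 mm side, z up; same after a half turn about z.
- seat_a: One of four alike wooden seats fixed in a row, 72 mm apart, on the dark rack board; letters do not tell the order. Tray 84 x 64 mm; recess 72 x 52 mm, floor 6 mm and rim 14 mm above the origin. A stake's foot fits with 6 mm play all round, its long side along the recess's long side. Origin: centre of its underside, 10 mm above the bench; x along the 72 mm side (across the row), y along the row.
- seat_b: One of four alike wooden seats fixed in a row, 72 mm apart, on the dark rack board; letters do not tell the order. Tray 84 x 64 mm; recess 72 x 52 mm, floor 6 mm and rim 14 mm above the origin. A stake's foot fits with 6 mm play all round, its long side along the recess's long side. Origin: centre of its underside, 10 mm above the bench; x along the 72 mm side (across the row), y along the row.
- seat_c: One of four alike wooden seats fixed in a row, 72 mm apart, on the dark rack board; letters do not tell the order. Tray 84 x 64 mm; recess 72 x 52 mm, floor 6 mm and rim 14 mm above the origin. A stake's foot fits with 6 mm play all round, its long side along the recess's long side. Origin: centre of its underside, 10 mm above the bench; x along the 72 mm side (across the row), y along the row.
- seat_d: One of four alike wooden seats fixed in a row, 72 mm apart, on the dark rack board; letters do not tell the order. Tray 84 x 64 mm; recess 72 x 52 mm, floor 6 mm and rim 14 mm above the origin. A stake's foot fits with 6 mm play all round, its long side along the recess's long side. Origin: centre of its underside, 10 mm above the bench; x along the 72 mm side (across the row), y along the row.
- post: Brass post with a round head, 46 mm tall, 24 mm wide at the foot, fixed on the rack board in line with the seats, 62 mm from the nearest seat's centre. It marks one end of the row (which end changes); the other end has a flat brass plate. Origin: centre of its underside, 10 mm above the bench; x across the row, parallel to the seats' x; y along the row.
- punch_pot: Round brass pot 72 mm in diameter and 55 mm high, full of upright steel punches reaching about 100 mm above the bench; loose, standing among the stakes; not to be moved. Origin: centre of its underside, z up.
Not all that is in view belongs to the job. What is shaped like the stake_large but pink or purple is not meant.

How it is judged:
At the end, for the whole second after the job is handed in: Every stake lies in its own seat, in order of size from the brass post: foot flat on the recess floor (underside at most 3.5 mm above it, tilt under 0.06 rad), within 12 mm of the seat's centre along and across the row, the long side of the foot across the row within 0.28 rad, at rest and released (horizontal distance between stake_small and post between 0.05 and 0.074 m and x of stake_small in the frame of post between -0.012 and 0.012 m and height (world z) of stake_small between 0.012 and 0.0195 m and angle between each of stake_small, stake_second, stake_third, stake_large's own z axis and vertical below 0.06 rad and angle between the x axis of each of stake_small, stake_second, stake_third, stake_large and the x axis of post, either way round below 0.28 rad and linear speed of each of stake_small, stake_second, stake_third, stake_large below 0.02 m/s and contact force between each of stake_small, stake_second, stake_third, stake_large and the fingers below 0.05 N and horizontal distance between stake_second and post between 0.122 and 0.146 m and x of stake_second in the frame of post between -0.012 and 0.012 m and height (world z) of stake_second between 0.012 and 0.0195 m and horizontal distance between stake_third and post between 0.194 and 0.218 m and x of stake_third in the frame of post between -0.012 and 0.012 m and height (world z) of stake_third between 0.012 and 0.0195 m and horizontal distance between stake_large and post between 0.266 and 0.29 m and x of stake_large in the frame of post between -0.012 and 0.012 m and height (world z) of stake_large between 0.012 and 0.0195 m); the robot touches nothing.
It fails at once if a stake is knocked or tipped over (tilted more than 0.8 rad) (angle between any of stake_small, stake_second, stake_third, stake_large's own z axis and vertical above 0.8 rad).
It fails at once if the pot of punches is shifted by more than 25 mm or tipped by more than 0.5 rad (distance of punch_pot from where it was at the start of the episode above 0.025 m or angle between punch_pot's own z axis and vertical above 0.5 rad).
It also fails if it takes over 99 s, if anything falls off the work surface, if the arm or the gripper's body presses on something with over 40 N, if the wrist force passes 120 N, or if a joint passes its speed limit or range.

## Working session

There is one attempt and no reset: what is moved stays moved. The work goes in short steps, Python scripts to look and compute and a tool call to move; the robot and the scene stay as the last step left them, time stands still between calls to the robot, and variables do not carry over. Pictures are saved under pics/ and viewed, and the job is handed in when it is done.

Besides the shell and the picture viewer there is one more tool, called after ">>>" by a JSON object that holds its "name" and its "arguments". send_rows: Moves the arm, as the interface text tells. Its arguments: {"type":"object","properties":{"rows":{"type":"array"},"grip_force":{"type":"number"}},"required":["rows"]}

```bash
ls; mkdir -p pics; python3 - <<'E'
from cell import arm, optics, finder
import cv2
print(arm.observe())
for n in ("scene","top"):
    p,d=optics.get_image(n); cv2.imwrite(f"pics/{n}0.png",p[:,:,::-1]); print(n,optics.get_calibration(n))
print(optics.get_calibration("wrist"))
E
```

```text
pics
{'clock': 0.0, 'joints': array([ 1.01437485,  0.43522797,  0.02496373,  1.57410578, -0.01160446,
        1.13398004, -0.07511009]), 'dq': array([ 1.26912141e-03, -2.36389229e-04, -8.34327288e-04,  1.97309971e-03,
        5.91929989e-05, -1.51577276e-03,  2.28483512e-03]), 'joint_efforts': array([-1.59853567e-03, -6.67858887e+01,  9.83794481e-01, -3.14453709e+01,
       -6.07040548e-02,  4.30783827e-02,  1.72043065e-04]), 'position': array([ 0.27373234, -0.56129876,  0.2259384 ]), 'ee_rot': array([ 0.86958055,  1.39177103, -0.86840427]), 'force': array([ 1.1200607 ,  0.00206187, -1.04838031]), 'ft_torque': array([-0.06553193,  0.00542041,  0.00081273]), 'width': 0.9970831873371714}
scene {'camera_matrix': array([[454.36459437,   0.        , 316.12646407],
       [  0.        , 454.36459437, 239.99809392],
       [  0.        ,   0.        ,   1.        ]]), 'position': array([ 0.90806193, -0.40507083,  0.64872239]), 'orientation': array([0.71267038, 0.24644549, 0.60987074])}
top {'camera_matrix': array([[534.54932383,   0.        , 317.9615113 ],
       [  0.        , 534.54932383, 236.35315395],
       [  0.        ,   0.        ,   1.        ]]), 'position': array([0.51288211, 0.0547088 , 0.9795495 ]), 'orientation': array([ 0.00507533, -0.04292248, -1.57916747])}
{'camera_matrix': array([[376.5395616 ,   0.        , 321.88572767],
       [  0.        , 376.5395616 , 241.84462755],
       [  0.        ,   0.        ,   1.        ]]), 'T_tool_cam': array([[ 2.67049811e-04,  3.11180375e-01, -9.50350831e-01,
        -1.57683458e-01],
       [-2.67627129e-04,  9.50350853e-01,  3.11180307e-01,
         8.53158432e-02],
       [ 9.99999929e-01,  1.71239022e-04,  3.37071326e-04,
         1.35969745e-04],
       [ 0.00000000e+00,  0.00000000e+00,  0.00000000e+00,
         1.00000000e+00]])}
```

View pics/scene0.png

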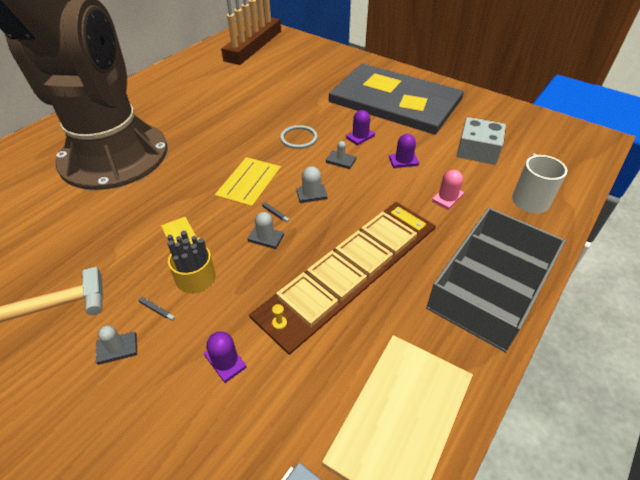

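View pics/top0.png

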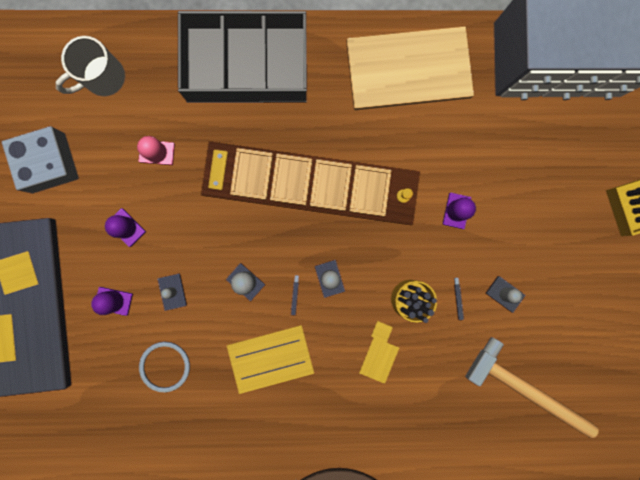

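```bash
cat > h.py <<'E'
import numpy as np, cv2
from scipy.spatial.transform import Rotation as R
from cell import arm, optics, finder
def T_cam(name, st=None):
    c=optics.get_calibration(name)
    if name=="wrist":
        st=st or arm.observe()
        T=np.eye(4);T[:3,:3]=R.from_rotvec(st["ee_rot"]).as_matrix();T[:3,3]=st["position"]
        return c["camera_matrix"],T@c["T_tool_cam"]
    T=np.eye(4);T[:3,:3]=R.from_rotvec(c["orientation"]).as_matrix();T[:3,3]=c["position"]
    return c["camera_matrix"],T
def shot(name,fn=None):
    st=arm.observe(); K,T=T_cam(name,st); p,d=optics.get_image(name)
    if fn: cv2.imwrite(fn,p[:,:,::-1])
    v,u=np.mgrid[0:480,0:640]
    P=np.stack([(u-K[0,2])/K[0,0]*d,-(v-K[1,2])/K[1,1]*d,-d],-1)
    W=P@T[:3,:3].T+T[:3,3]; W[d<=0]=np.nan
    return p,d,W
def ray(K,T,uv,z):
    r=T[:3,:3]@np.array([(uv[0]-K[0,2])/K[0,0],-(uv[1]-K[1,2])/K[1,1],-1]); 
    return T[:3,3]+r*(z-T[2,3])/r[2]
E
python3 - <<'E'
from h import *
p,d,W=shot("top")
K,T=T_cam("top")
np.save("Wtop.npy",W); np.save("ptop.npy",p)
b=W[380:470,100:300]; print("bench z",np.nanmedian(b[...,2]), np.nanmedian(W[380:470,380:460,2]))
for n in ["stake_small","stake_second","stake_third","stake_large","seat_a","post","punch_pot"]:
    for r in finder.place_of("top",n):
        print(n,np.round(r["xy"],1),round(r["confidence"],2),np.round(ray(K,T,r["xy"],.01 if n in("seat_a","post") else 0),4))
for c in [(172,292),(242,281),(330,279),(508,294)]:
    w=W[c[1]-25:c[1]+26,c[0]-30:c[0]+31].reshape(-1,3)
    pk=w[np.nanargmax(w[:,2])]
    top=w[w[:,2]>pk[2]-.012]; cyl=w[w[:,2]>.02]
    print(c,"peak",pk.round(4),len(cyl),cyl.min(0).round(4),cyl.max(0).round(4))
E
```

```text
bench z 0.0005568146469197011 0.0007999046394945308
stake_small [174.5 292.4] 0.83 [0.443  0.2925 0.    ]
stake_second [502.4 291.5] 0.72 [ 0.4382 -0.3081  0.    ]
stake_second [174.7 292.2] 0.54 [0.4433 0.2922 0.    ]
stake_third [330.4 275.6] 0.79 [0.4706 0.0089 0.    ]
stake_large [156.  152.4] 0.9 [0.6988 0.326  0.    ]
stake_large [113.6 299.5] 0.87 [0.4313 0.4022 0.    ]
stake_large [245.7 285.1] 0.71 [0.4549 0.1635 0.    ]
stake_large [453.8 214.9] 0.7 [ 0.5803 -0.2204  0.    ]
stake_large [129.1 230.5] 0.6 [0.5562 0.3745 0.    ]
seat_a [370.7 188.2] 0.92 [ 0.6295 -0.0658  0.01  ]
seat_a [254.3 176.3] 0.75 [0.6525 0.1459 0.01  ]
seat_a [328.9 183.9] 0.67 [0.6378 0.0105 0.01  ]
seat_a [290.9 179.3] 0.64 [0.6466 0.0795 0.01  ]
seat_a [402.5 196.8] 0.37 [ 0.6134 -0.1238  0.01  ]
post [247.6 283.7] 0.49 [0.458 0.159 0.01 ]
post [402.1 198.1] 0.43 [ 0.611  -0.1231  0.01  ]
(172, 292) peak [0.4479 0.2965 0.0572] 128 [0.4368 0.2872 0.0223] [0.454  0.304  0.0572]
(242, 281) peak [0.463  0.1646 0.076 ] 451 [0.4428 0.1448 0.0207] [0.4814 0.1826 0.076 ]
(330, 279) peak [0.4679 0.0112 0.07  ] 285 [ 0.4515 -0.0036  0.0221] [0.4822 0.0278 0.07  ]
(508, 294) peak [ 0.4351 -0.308   0.0639] 252 [ 0.4221 -0.3218  0.0201] [ 0.4471 -0.296   0.0639]
```

```bash
python3 - <<'E'
from h import *
p=np.load("ptop.npy")[:,:,::-1]
c=cv2.resize(p[250:320,150:350],None,fx=4,fy=4,interpolation=cv2.INTER_CUBIC)
e=cv2.resize(p[250:330,390:540],None,fx=4,fy=4,interpolation=cv2.INTER_CUBIC)
o=np.zeros((600,800,3),np.uint8);o[:280,:800]=c;o[280:600,:600]=e
cv2.imwrite("pics/crop0.png",o)
E
```

```text
(no output)
```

View pics/crop0.png

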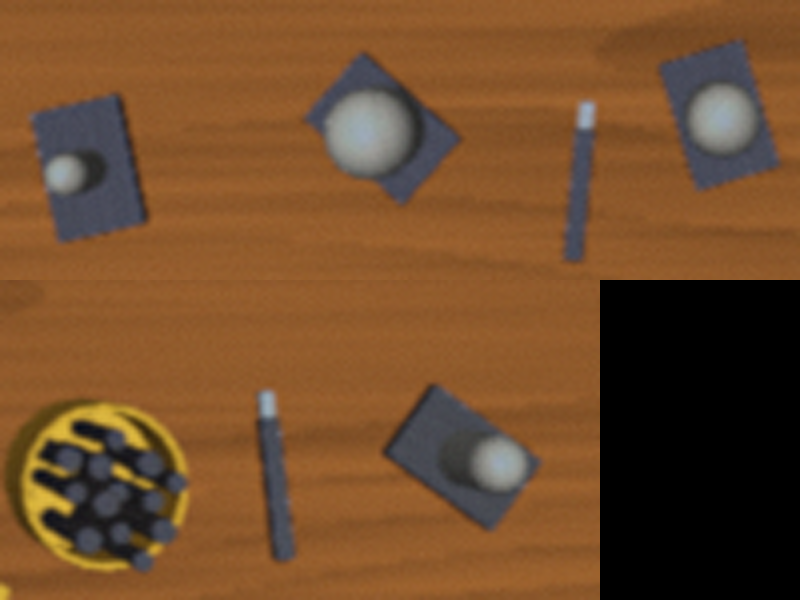

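```bash
python3 - <<'E'
from h import *
W=np.load("Wtop.npy");p=np.load("ptop.npy").astype(int);K,T=T_cam("top")
hsv=cv2.cvtColor(p.astype(np.uint8),cv2.COLOR_RGB2HSV)
def rect(mask,z):
    v,u=np.nonzero(mask)
    c=np.array([ray(K,T,(a,b),z)[:2] for a,b in zip(u,v)],np.float32)
    return cv2.minAreaRect(c*1000),c
for n,c in dict(small=(172,292),large=(242,281),third=(330,279),second=(508,294)).items():
    m=np.zeros((480,640),bool); s=np.s_[c[1]-26:c[1]+27,c[0]-28:c[0]+29]
    m[s]=(p[s][...,2]>p[s][...,0]-2)&(W[s][...,2]<.02)
    m8=m.astype(np.uint8); k,l,st,_=cv2.connectedComponentsWithStats(m8); 
    i=1+np.argmax(st[1:,4]); m=l==i
    r,_=rect(m,.01); print(n,np.round(r[0],1),np.round(r[1],1),round(r[2],1),st[1:,4])
# seats
m=np.zeros((480,640),bool); s=np.s_[140:225,200:420]
m[s]=(W[s][...,2]>.014)&(hsv[s][...,2]>130)&(hsv[s][...,1]<170)
k,l,st,_=cv2.connectedComponentsWithStats(m.astype(np.uint8))
for i in range(1,k):
    if st[i,4]>100: print(st[i]); r,_=rect(l==i,.024); print(np.round(r[0],1),np.round(r[1],1),round(r[2],1))
r,_=rect(m,.024);print(r)
cv2.imwrite("pics/m.png",cv2.resize((m[130:230,190:430]*255).astype(np.uint8),None,fx=3,fy=3))
w=W[170:215,390:420].reshape(-1,3);q=w[w[:,2]>.045];print("post",len(q),q.mean(0),w[np.nanargmax(w[:,2])])
for r in finder.place_of("top","punch_pot"):print(ray(K,T,r["xy"],0),r["confidence"])
E
```

```text
small [445.2 294.9] [57.5 38.3] 12.5 [562]
large [450.7 151.1] [24.3 38.2] 49.7 [111 158]
third [478.5  14.8] [32.  37.3] 17.9 [202   2 160]
second [ 434.6 -309.3] [58.5 37.9] 53.3 [392  11   1]
[ 230  148   42   51 1586]
[655.8 151. ] [64.8 83.5] 81.7
[ 270  154   42   51 1563]
[645.2  80.2] [63.9 83.5] 81.6
[ 310  160   41   50 1557]
[634.8   9.1] [63.9 83.6] 81.6
[ 350  165   41   51 1564]
[624.7 -62.7] [65. 85.] 81.3
((643.072021484375, 60.65746307373047), (314.3681335449219, 84.99888610839844), 81.56146240234375)
post 88 [ 0.61475155 -0.12256853  0.0534176 ] [ 0.61157811 -0.11951399  0.05737319]
```

View pics/m.png

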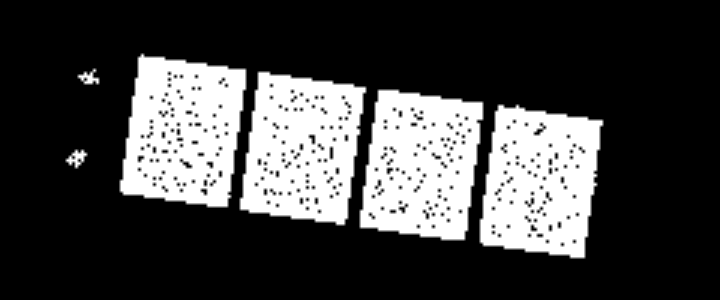

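```bash
python3 - <<'E'
from h import *
W=np.load("Wtop.npy");p=np.load("ptop.npy").astype(int);K,T=T_cam("top")
for n,c,h in (("large",(242,281),72),("third",(330,279),66),("small",(172,292),54),("second",(508,294),60)):
    m=np.zeros((480,640),bool); s=np.s_[c[1]-26:c[1]+27,c[0]-26:c[0]+27]
    m[s]=(p[s][...,2]>p[s][...,0]-2)&(W[s][...,2]<.02)
    k,l,st,_=cv2.connectedComponentsWithStats(m.astype(np.uint8))
    v,u=np.nonzero(np.isin(l,[i for i in range(1,k) if st[i,4]>50]))
    q=np.array([ray(K,T,a,.01)[:2] for a in zip(u,v)],np.float32)*1000
    r=cv2.minAreaRect(q); print(n,np.round(r[0],1),np.round(r[1],1),round(r[2],1))
    # ball centre from pixels bright
    w=W[s].reshape(-1,3); 
    q=w[w[:,2]>w[np.nanargmax(w[:,2]),2]-.008]; print("   top pts mean",q.mean(0).round(4))
p2,d,W2=shot("scene"); np.save("Wsc.npy",W2)
for n,c in dict(large=(.4595,.163),third=(.467,.011),small=(.445,.295),second=(.435,-.309)).items():
    w=W2.reshape(-1,3); w=w[(np.hypot(w[:,0]-c[0],w[:,1]-c[1])<.03)&(w[:,2]>.02)]
    print(n,len(w),w[np.argmax(w[:,2])].round(4),w.min(0).round(4),w.max(0).round(4))
r=finder.place_of("scene","punch_pot");K,T=T_cam("scene");print([ (ray(K,T,x["xy"],0),x["confidence"]) for x in r])
w=W2.reshape(-1,3); w=np.load("Wtop.npy")[270:330,385:445].reshape(-1,3); w=w[w[:,2]>.045]; print("pot",w.min(0),w.max(0))
E
```

```text
large [461.8 163.4] [57.2 37.8] 48.3
   top pts mean [0.4612 0.1645 0.0704]
third [466.2  11.3] [57.7 37. ] 16.6
   top pts mean [0.4666 0.0125 0.0647]
small [445.2 294.9] [57.5 38.3] 12.5
   top pts mean [0.4453 0.2955 0.0524]
second [ 434.6 -309.3] [58.5 37.9] 53.3
   top pts mean [ 0.4343 -0.3088  0.0584]
large 486 [0.4627 0.1634 0.0746] [0.4438 0.1439 0.0201] [0.4838 0.1811 0.0746]
third 413 [0.4668 0.0156 0.0694] [ 0.4533 -0.0052  0.0201] [0.483  0.026  0.0694]
small 120 [0.4472 0.2923 0.0568] [0.4375 0.2869 0.0215] [0.4562 0.3043 0.0568]
second 432 [ 0.4333 -0.3051  0.0627] [ 0.426  -0.322   0.0201] [ 0.4482 -0.2964  0.0627]
[(array([ 0.42092119, -0.13364896,  0.        ]), 0.71)]
pot [ 0.39143986 -0.16987344  0.04503541] [ 0.46224804 -0.09940248  0.10408445]
```

```bash
cat >> h.py <<'E'
def plan(x,y,z,yaw,st=None):
    """TCP target mm, tool z axis yaw deg (mod 180), tool down -> relative move"""
    st=st or arm.observe(); R0=R.from_rotvec(st["ee_rot"]).as_matrix(); p0=st["position"]
    best=None
    for k in (0,180):
        a=np.radians(yaw+k); zt=np.array([np.cos(a),np.sin(a),0]); xt=np.array([0,0,-1.]); yt=np.cross(zt,xt)
        Rt=np.stack([xt,yt,zt],1); rv=np.degrees(R.from_matrix(R0.T@Rt).as_rotvec())
        if best is None or np.linalg.norm(rv)<np.linalg.norm(best): best=rv
        print("   opt",k,np.round(rv,1))
    s=R0.T@(np.array([x,y,z])-p0*1000)
    zy=np.degrees(np.arctan2(R0[1,2],R0[0,2]))
    print("t",round(st["clock"],2),"pos",(p0*1000).round(1),"zyaw",round(zy,1),"j",st["joints"].round(2),"w",round(st["width"],3),"F",st["force"].round(1))
    print("shift",s.round(1),"turn",best.round(1)," world delta",(np.array([x,y,z])-p0*1000).round(1))
E
python3 - <<'E'
from h import *
plan(434.5,-309,120,53)
E
```

```text
opt 0 [-117.   -0.    0.]
   opt 180 [63.  0.  0.]
t 0.65 pos [ 273.9 -561.8  226.7] zyaw -64.0 j [ 1.01  0.43  0.03  1.57 -0.01  1.13 -0.08] w 1.003 F [0.2 0.1 0. ]
shift [ 106.7  255.1 -156.8] turn [63.  0.  0.]  world delta [ 160.6  252.8 -106.7]
```

>>> {"name": "send_rows", "arguments": {"rows": [[[0, 16, -10, -7.5, 0, 0, 100], [0, 32, -20, -15, 0, 0, 100], [0, 64, -39, -22.5, 0, 0, 100], [0, 96, -59, -30, 0, 0, 100], [0, 128, -78, -37.5, 0, 0, 100], [0, 160, -98, -45, 0, 0, 100], [0, 192, -118, -52.5, 0, 0, 100], [0, 224, -138, -60, 0, 0, 100]]], "grip_force": 30}}

```text
clock: 1.45
position: [0.4155, -0.3383, 0.227]
ee_rot: [0.05, 1.57, -0.051]
force: [0.8, -0.2, 0.7]
width: 0.998
```

```bash
python3 - <<'E'
from h import *
plan(434.5,-309,120,53)
E
```

```text
opt 0 [-56.7   0.    0. ]
   opt 180 [123.3   0.   -0. ]
t 1.45 pos [ 415.5 -338.3  227. ] zyaw -3.7 j [ 0.81  0.31 -0.29  1.77  0.1   1.07  0.42] w 0.998 F [ 0.8 -0.2  0.7]
shift [107.   30.5  17.1] turn [-56.7   0.    0. ]  world delta [  19.    29.3 -107. ]
```

>>> {"name": "send_rows", "arguments": {"rows": [[[10, 6, 3, -8, 0, 0, 100], [25, 12, 7, -16, 0, 0, 100], [40, 18, 10, -24, 0, 0, 100], [60, 24, 14, -32, 0, 0, 100], [75, 30, 17, -40, 0, 0, 100], [90, 30, 17, -48, 0, 0, 100], [105, 30, 17, -56, 0, 0, 100], [105, 30, 17, -56.5, 0, 0, 100]]]}}

```text
clock: 2.25
position: [0.4327, -0.3104, 0.1201]
ee_rot: [-0.715, 1.451, 0.719]
force: [0.3, 1.0, -0.2]
width: 0.994
```

```bash
python3 - <<'E'
from h import *
p,d,W=shot("wrist","pics/w1.png")
plan(434.5,-309,14,53)
w=W.reshape(-1,3); w=w[(np.hypot(w[:,0]-.4345,w[:,1]+.309)<.03)]
t=w[w[:,2]>.022];print(len(t),t.min(0),t.max(0),t[np.argmax(t[:,2])] if len(t) else 0)
E
```

```text
opt 0 [-0.6  0.  -0.1]
   opt 180 [179.4  -0.2  -0. ]
t 2.3 pos [ 433.3 -310.7  121.2] zyaw 52.4 j [ 0.89  0.45 -0.49  1.89  0.27  0.86  1.17] w 0.999 F [-0.4  0.4  0.9]
shift [ 1.072e+02 -1.000e-01  2.000e+00] turn [-0.6  0.  -0.1]  world delta [   1.2    1.7 -107.2]
12951 [ 0.40455932 -0.3228534   0.02208556] [ 0.44565084 -0.27935271  0.23022624] [ 0.41979443 -0.28307461  0.23022624]
```

View pics/w1.png

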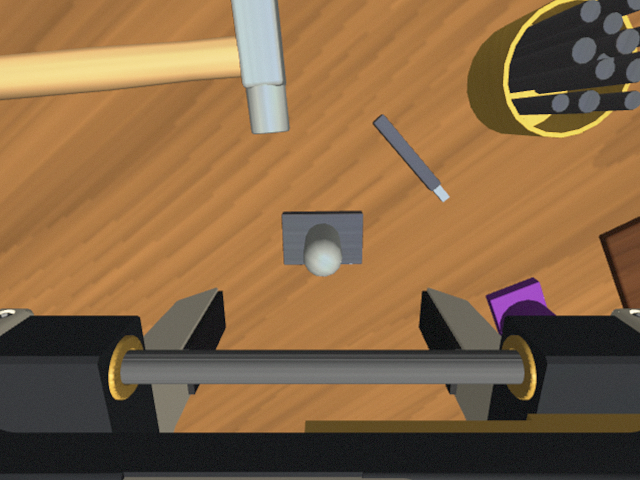

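The wrist view shows the stake (323,258) centred between the jaws, with its foot (282–362, 210–265) square to them. The hammer and the pot at upper right are clear.

```bash
python3 - <<'E'
from h import *
p,d,W=shot("wrist")
w=W[205:285,275:370].reshape(-1,3)
t=w[(w[:,2]>.025)&(w[:,2]<.08)];print(len(t),t.min(0).round(4),t.max(0).round(4),t[np.argmax(t[:,2])].round(4))
f=w[(w[:,2]>.006)&(w[:,2]<.014)].astype(np.float32);r=cv2.minAreaRect(f[:,:2]*1000);print(r)
E
```

```text
1474 [ 0.4206 -0.3227  0.0252] [ 0.4454 -0.2977  0.0609] [ 0.4332 -0.3116  0.0609]
((433.011962890625, -310.3846130371094), (59.96170425415039, 39.79691696166992), 53.55899429321289)
```

>>> {"name": "send_rows", "arguments": {"rows": [[[15, 0, 2, 0, 0, 0, 100], [30, 0, 2, 0, 0, 0, 100], [50, 0, 2, 0, 0, 0, 100], [70, 0, 2, 0, 0, 0, 100], [90, 0, 2, 0, 0, 0, 100], [100, 0, 2, 0, 0, 0, 100], [106, 0, 2, 0, 0, 0, 100], [106, 0, 2, 0, 0, 0, 100]]]}}

```text
clock: 3.15
position: [0.4353, -0.3093, 0.0159]
ee_rot: [-0.714, 1.45, 0.714]
force: [-0.3, -0.1, 0.4]
width: 0.996
```

>>> {"name": "send_rows", "arguments": {"rows": [[[1, 0, -2, 0, 0, 0, 60], [1, 0, -2, 0, 0, 0, 30], [1, 0, -2, 0, 0, 0, 10], [1, 0, -2, 0, 0, 0, 10], [1, 0, -2, 0, 0, 0, 10], [1, 0, -2, 0, 0, 0, 10], [1, 0, -2, 0, 0, 0, 10], [1, 0, -2, 0, 0, 0, 10]]]}}

```text
clock: 3.95
position: [0.4339, -0.3108, 0.0147]
ee_rot: [-0.715, 1.45, 0.715]
force: [-0.6, 0.1, 0.0]
width: 0.352
```

```bash
python3 - <<'E'
from h import *
plan(434.5,-309,150,53)
E
```

```text
opt 0 [-0.5 -0.   0. ]
   opt 180 [179.5   0.    0. ]
t 3.95 pos [ 433.9 -310.8   14.7] zyaw 52.5 j [ 0.82  0.6  -0.41  1.98  0.39  0.64  1.07] w 0.352 F [-0.6  0.1  0. ]
shift [-135.3    0.6    1.8] turn [-0.5 -0.   0. ]  world delta [  0.6   1.8 135.3]
```

>>> {"name": "send_rows", "arguments": {"rows": [[[0, 0, 0, 0, 0, 0, 5], [0, 0, 0, 0, 0, 0, 5], [0, 0, 0, 0, 0, 0, 5], [0, 0, 0, 0, 0, 0, 5], [0, 0, 0, 0, 0, 0, 5], [-5, 0, 0, 0, 0, 0, 5], [-15, 0, 0, 0, 0, 0, 5], [-30, 0, 0, 0, 0, 0, 5]]]}}

```text
clock: 4.75
position: [0.4332, -0.3104, 0.0449]
ee_rot: [-0.714, 1.451, 0.716]
force: [0.8, -0.6, -2.7]
width: 0.27
```

```bash
python3 - <<'E'
from h import *
plan(635,9,140,-9.2)
E
```

```text
opt 0 [61.7 -0.1 -0.1]
   opt 180 [-1.183e+02  1.000e-01 -1.000e-01]
t 4.75 pos [ 433.2 -310.4   44.9] zyaw 52.5 j [ 0.84  0.56 -0.44  1.96  0.35  0.71  1.1 ] w 0.27 F [ 0.8 -0.6 -2.7]
shift [-95.1  34.5 376.2] turn [61.7 -0.1 -0.1]  world delta [201.8 319.4  95.1]
```

>>> {"name": "send_rows", "arguments": {"rows": [[[-30, 0, 0, 0, 0, 0, 5], [-60, 0, 10, 0, 0, 0, 5], [-90, 3, 30, 7, 0, 0, 5], [-95, 6, 65, 14, 0, 0, 5], [-95, 10, 105, 21, 0, 0, 5], [-95, 14, 145, 28, 0, 0, 5], [-95, 18, 185, 35, 0, 0, 5], [-95, 22, 225, 42, 0, 0, 5]]], "grip_force": 40}}

```text
clock: 5.55
position: [0.5538, -0.1173, 0.1404]
ee_rot: [-0.14, 1.566, 0.14]
force: [1.2, -1.3, -4.0]
width: 0.266
```

```bash
python3 - <<'E'
from h import *
plan(635,9,120,-9.2)
E
```

```text
opt 0 [19.4  0.  -0. ]
   opt 180 [-160.6    0.     0. ]
t 5.55 pos [ 553.8 -117.3  140.4] zyaw 10.2 j [ 0.37  0.45 -0.35  1.8   0.19  0.92  0.11] w 0.266 F [ 1.2 -1.3 -4. ]
shift [ 20.5 109.9 102.3] turn [19.4  0.  -0. ]  world delta [ 81.2 126.3 -20.4]
```

>>> {"name": "send_rows", "arguments": {"rows": [[[0, 22, 20, 5, 0, 0, 5], [0, 44, 41, 10, 0, 0, 5], [0, 66, 61, 15, 0, 0, 5], [0, 88, 82, 19.5, 0, 0, 5], [5, 105, 97, 19.5, 0, 0, 5], [10, 110, 102, 19.5, 0, 0, 5], [20, 110, 102, 19.5, 0, 0, 5], [20, 110, 102, 19.5, 0, 0, 5]]]}}

```text
clock: 6.35
position: [0.6319, 0.0063, 0.118]
ee_rot: [0.123, 1.571, -0.125]
force: [-0.1, -0.6, -4.1]
width: 0.266
```

```bash
python3 - <<'E'
from h import *
p,d,W=shot("wrist","pics/w2.png")
plan(635,9,33,-9.2)
E
```

```text
opt 0 [ 0.1 -0.1  0.1]
   opt 180 [-1.799e+02 -1.000e-01 -2.000e-01]
t 6.4 pos [632.2   5.9 118.7] zyaw -9.1 j [ 0.08  0.57 -0.26  1.66  0.17  0.95 -0.4 ] w 0.268 F [ 0.1 -0.5 -3.5]
shift [85.7  3.7  2.5] turn [ 0.1 -0.1  0.1]  world delta [  2.8   3.1 -85.7]
```

View pics/w2.png

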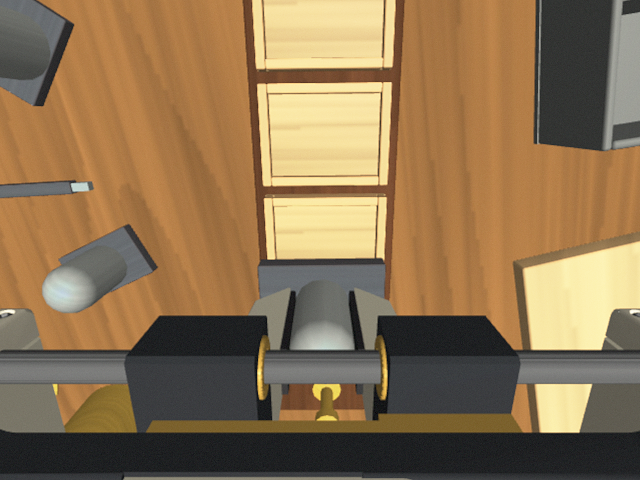

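```bash
python3 - <<'E'
from h import *
p,d,W=shot("wrist")
hsv=cv2.cvtColor(p,cv2.COLOR_RGB2HSV)
m=np.zeros((480,640),bool);s=np.s_[82:188,250:400]
m[s]=(W[s][...,2]>.017)&(hsv[s][...,2]>130)&(hsv[s][...,1]<170)
q=W[m].astype(np.float32)
print(cv2.minAreaRect(q[:,:2]*1000),np.percentile(q[:,2],[5,50,95]))
# foot of held stake
s=np.s_[262:300,258:386]; q=W[s].reshape(-1,3);print(q[:,2].min(),q[:,2].max())
q=q[(q[:,2]<.13)&(q[:,2]>.105)];print(len(q),cv2.minAreaRect((q[:,:2]*1000).astype(np.float32)), q[:,2].mean())
E
```

```text
((644.961669921875, 79.43443298339844), (64.07699584960938, 84.24369812011719), 81.1946029663086) [0.01749817 0.02339015 0.02461266]
nan nan
4629 ((633.9843139648438, 18.068416595458984), (18.143644332885742, 60.12496566772461), 82.17857360839844) 0.1158024038292261
```

>>> {"name": "send_rows", "arguments": {"rows": [[[10, 3, 2.5, 0, 0, 0, 5], [25, 3, 2.5, 0, 0, 0, 5], [40, 3, 2.5, 0, 0, 0, 5], [55, 3, 2.5, 0, 0, 0, 5], [68, 3, 2.5, 0, 0, 0, 5], [78, 3, 2.5, 0, 0, 0, 5], [84, 3, 2.5, 0, 0, 0, 5], [86, 3, 2.5, 0, 0, 0, 5]]]}}

```text
clock: 7.25
position: [0.6363, 0.0104, 0.0329]
ee_rot: [0.123, 1.568, -0.124]
force: [0.7, 0.3, -4.6]
width: 0.269
```

```bash
python3 - <<'E'
from h import *
plan(635,8,32,-9.2)
p,d,W=shot("wrist","pics/w3.png")
E
```

```text
opt 0 [ 0.2 -0.   0. ]
   opt 180 [-1.798e+02 -0.000e+00 -1.000e-01]
t 7.25 pos [636.3  10.4  32.9] zyaw -9.0 j [ 0.06  0.67 -0.24  1.71  0.21  0.78 -0.44] w 0.269 F [ 0.7  0.3 -4.6]
shift [ 0.9 -2.5 -0.9] turn [ 0.2 -0.   0. ]  world delta [-1.3 -2.4 -0.9]
```

View pics/w3.png

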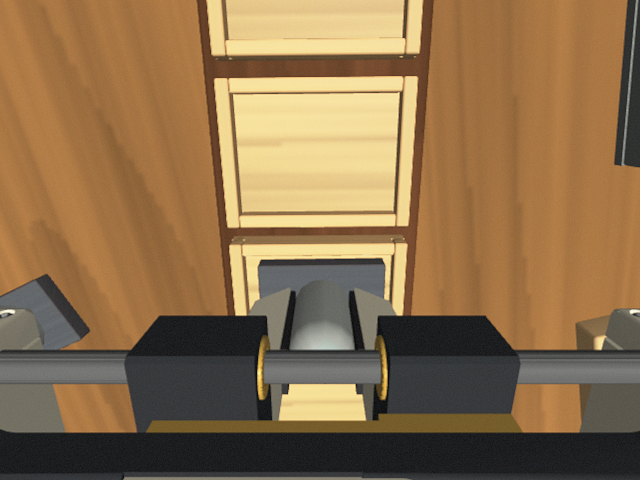

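The foot (258–385, 262) is inside the second recess with gaps on each side. I'll seat it and release.

>>> {"name": "send_rows", "arguments": {"rows": [[[1, -2, 0, 0, 0, 0, 5], [2, -2, 0, 0, 0, 0, 5], [2, -2, 0, 0, 0, 0, 27], [2, -2, 0, 0, 0, 0, 30], [2, -2, 0, 0, 0, 0, 40], [2, -2, 0, 0, 0, 0, 50], [2, -2, 0, 0, 0, 0, 50], [2, -2, 0, 0, 0, 0, 50]]]}}

```text
clock: 8.1
position: [0.6364, 0.0084, 0.0319]
ee_rot: [0.123, 1.567, -0.123]
force: [0.0, -0.0, -0.1]
width: 0.5
```

>>> {"name": "send_rows", "arguments": {"rows": [[[0, 0, 0, 0, 0, 0, 55], [-5, 0, 0, 0, 0, 0, 55], [-15, 0, 0, 0, 0, 0, 55], [-30, 0, 0, 0, 0, 0, 60], [-50, 0, 0, 0, 0, 0, 60], [-70, 0, 0, 0, 0, 0, 60], [-100, 0, 0, 0, 0, 0, 60], [-120, 0, 0, 0, 0, 0, 60]]]}}

```text
clock: 8.9
position: [0.6372, 0.0086, 0.1553]
ee_rot: [0.124, 1.564, -0.123]
force: [0.4, 1.3, 0.1]
width: 0.599
```

```bash
python3 - <<'E'
from h import *
p,d,W=shot("wrist","pics/w4.png")
plan(466.5,11.5,110,16.6)
E
```

```text
opt 0 [-25.6   0.4  -0. ]
   opt 180 [154.4  -0.   -0.6]
t 8.95 pos [638.7   8.9 158.4] zyaw -9.0 j [ 0.08  0.53 -0.27  1.61  0.16  1.02 -0.39] w 0.602 F [1.1 0.5 3.3]
shift [  47.2  -24.4 -170.8] turn [-25.6   0.4  -0. ]  world delta [-172.2    2.6  -48.4]
```

View pics/w4.png

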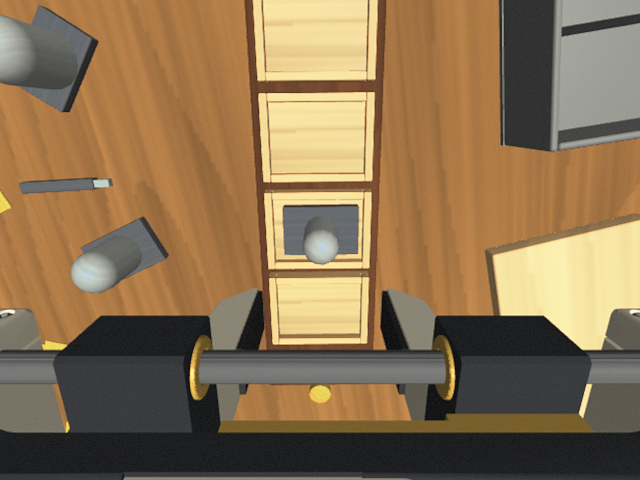

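The second stake (320,240) sits flat and centred in the second seat. Next is stake_third.

>>> {"name": "send_rows", "arguments": {"rows": [[[0, -3, -20, -4, 0, 0, 75], [0, -7, -50, -8, 0, 0, 100], [0, -11, -80, -12, 0, 0, 100], [5, -15, -110, -16, 0, 0, 100], [15, -20, -140, -20, 0, 0, 100], [30, -23, -165, -24, 0, 0, 100], [45, -24, -171, -25.5, 0, 0, 100], [47, -24, -171, -25.5, 0, 0, 100]]]}}

```text
clock: 9.75
position: [0.4621, 0.0111, 0.1046]
ee_rot: [-0.227, 1.56, 0.226]
force: [0.7, -0.1, 0.6]
width: 1.0
```

```bash
cat >> h.py <<'E'
def look(cx,cy,dz,fn):
    """refine stake by wrist: foot rect & cylinder"""
    p,d,W=shot("wrist",fn)
    w=W.reshape(-1,3); near=np.hypot(w[:,0]-cx,w[:,1]-cy)<.045
    pc=p.reshape(-1,3).astype(int); g=near&(pc[:,2]>pc[:,0]-2)
    # exclude gripper by height
    f=w[g&(w[:,2]>dz+.005)&(w[:,2]<dz+.0145)].astype(np.float32); r=cv2.minAreaRect(f[:,:2]*1000)
    t=w[g&(w[:,2]>dz+.025)&(w[:,2]<dz+.08)]
    print("foot",len(f),np.round(r[0],1),np.round(r[1],1),round(r[2],1),"cyl",t.min(0).round(4),t.max(0).round(4))
E
python3 - <<'E'
from h import *
look(.4665,.0115,0,"pics/w5.png")
plan(466.5,11.5,15,16.6)
E
```

```text
foot 2390 [465.5  11.9] [59.  39.7] 16.1 cyl [ 0.4491 -0.001   0.0252] [0.4806 0.0278 0.0666]
   opt 0 [-0.1 -0.   0. ]
   opt 180 [179.9   0.    0. ]
t 9.8 pos [463.5  11.3 105. ] zyaw 16.5 j [ 0.19  0.37 -0.41  2.07  0.21  0.74 -0.07] w 0.998 F [ 0.6  0.9 -0.6]
shift [90.  -0.7  3. ] turn [-0.1 -0.   0. ]  world delta [  3.    0.2 -90. ]
```

View pics/w5.png

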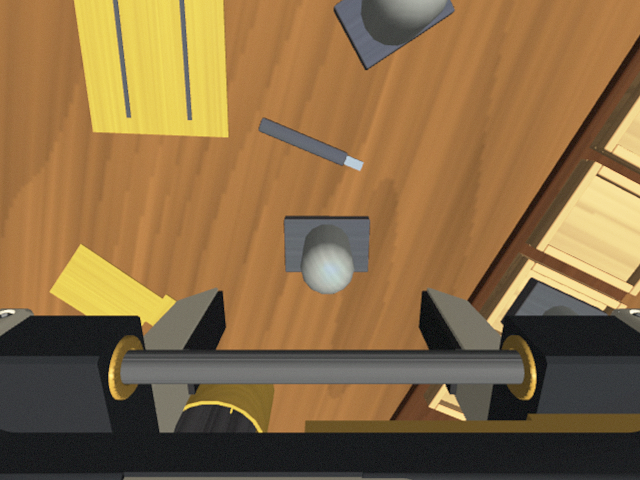

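The third stake (327,262) is centred between the jaws and its foot is square to them.

>>> {"name": "send_rows", "arguments": {"rows": [[[15, 0, 2, 0, 0, 0, 100], [35, 0, 2, 0, 0, 0, 100], [55, 0, 2, 0, 0, 0, 85], [72, 0, 2, 0, 0, 0, 75], [82, 0, 2, 0, 0, 0, 65], [88, 0, 2, 0, 0, 0, 60], [90, 0, 2, 0, 0, 0, 55], [90, 0, 2, 0, 0, 0, 50]]]}}

```text
clock: 10.6
position: [0.4661, 0.0121, 0.0151]
ee_rot: [-0.226, 1.558, 0.226]
force: [0.1, -0.8, 0.2]
width: 0.535
```

>>> {"name": "send_rows", "arguments": {"rows": [[[0, 0, 0, 0, 0, 0, 12], [0, 0, 0, 0, 0, 0, 12], [0, 0, 0, 0, 0, 0, 12], [0, 0, 0, 0, 0, 0, 12], [0, 0, 0, 0, 0, 0, 12], [0, 0, 0, 0, 0, 0, 12], [0, 0, 0, 0, 0, 0, 12], [0, 0, 0, 0, 0, 0, 12]]]}}

```text
clock: 11.4
position: [0.4656, 0.0119, 0.0152]
ee_rot: [-0.226, 1.559, 0.226]
force: [-2.0, -0.9, 6.0]
width: 0.352
```

```bash
python3 - <<'E'
from h import *
plan(645.2,79.5,135,-8.5)
E
```

```text
opt 0 [25.  0.  0.]
   opt 180 [-155.   -0.    0.]
t 11.4 pos [465.6  11.9  15.2] zyaw 16.5 j [ 0.11  0.52 -0.33  2.14  0.32  0.53 -0.17] w 0.352 F [-2.  -0.9  6. ]
shift [-119.8   13.8  191.4] turn [25.  0.  0.]  world delta [179.6  67.6 119.8]
```

>>> {"name": "send_rows", "arguments": {"rows": [[[-10, 0, 0, 0, 0, 0, 12], [-35, 0, 0, 0, 0, 0, 12], [-70, 0, 15, 4, 0, 0, 12], [-105, 2, 45, 8, 0, 0, 12], [-120, 5, 85, 13, 0, 0, 12], [-120, 9, 125, 18, 0, 0, 12], [-120, 12, 165, 23, 0, 0, 12], [-120, 14, 190, 25, 0, 0, 12]]]}}

```text
clock: 12.2
position: [0.6456, 0.0809, 0.135]
ee_rot: [0.119, 1.567, -0.118]
force: [0.8, -0.6, -5.2]
width: 0.352
```

>>> {"name": "send_rows", "arguments": {"rows": [[[0, 0, 1, 0, 0, 0, 12], [10, 0, 1, 0, 0, 0, 12], [20, 0, 1, 0, 0, 0, 12], [30, 0, 1, 0, 0, 0, 12], [40, 0, 1, 0, 0, 0, 12], [45, 0, 1, 0, 0, 0, 12], [45, 0, 1, 0, 0, 0, 12], [45, 0, 1, 0, 0, 0, 12]]]}}

```text
clock: 13.0
position: [0.6448, 0.0793, 0.0899]
ee_rot: [0.117, 1.567, -0.117]
force: [0.5, 0.7, -5.4]
width: 0.349
```

```bash
python3 - <<'E'
from h import *
p,d,W=shot("wrist","pics/w6.png")
plan(645.2,79.5,32.2,-8.5)
w=W[240:310,250:395].reshape(-1,3); z0=arm.observe()["position"][2]-.0152
q=w[(w[:,2]>z0+.005)&(w[:,2]<z0+.0145)];r=cv2.minAreaRect((q[:,:2]*1000).astype(np.float32));print(len(q),r)
E
```

```text
opt 0 [-0.  0. -0.]
   opt 180 [ 1.8e+02 -0.0e+00 -1.0e-01]
t 13.05 pos [645.1  79.4  90.2] zyaw -8.5 j [-0.03  0.62 -0.26  1.64  0.19  0.91 -0.51] w 0.352 F [ 0.2 -0.4 -5.4]
shift [58.   0.1  0.1] turn [-0.  0. -0.]  world delta [  0.1   0.1 -58. ]
3089 ((646.47216796875, 89.26296997070312), (20.156009674072266, 60.00227355957031), 81.25767517089844)
```

View pics/w6.png

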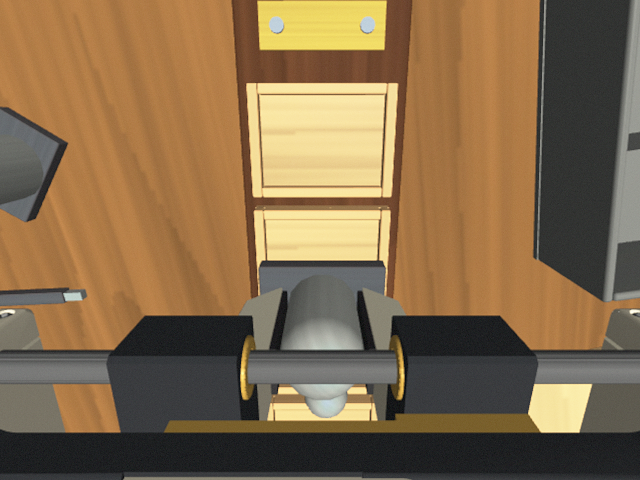

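>>> {"name": "send_rows", "arguments": {"rows": [[[10, 0, 0, 0, 0, 0, 12], [25, 0, 0, 0, 0, 0, 12], [38, 0, 0, 0, 0, 0, 12], [46, 0, 0, 0, 0, 0, 12], [52, 0, 0, 0, 0, 0, 12], [56, 0, 0, 0, 0, 0, 12], [58, 0, 0, 0, 0, 0, 12], [58, 0, 0, 0, 0, 0, 12]]]}}

```text
clock: 13.85
position: [0.6449, 0.0793, 0.0318]
ee_rot: [0.117, 1.567, -0.116]
force: [0.3, -0.6, -5.6]
width: 0.352
```

>>> {"name": "send_rows", "arguments": {"rows": [[[0, 0, 0, 0, 0, 0, 12], [0.5, 0, 0, 0, 0, 0, 12], [0.5, 0, 0, 0, 0, 0, 36], [0.5, 0, 0, 0, 0, 0, 40], [0.5, 0, 0, 0, 0, 0, 48], [0.5, 0, 0, 0, 0, 0, 56], [0.5, 0, 0, 0, 0, 0, 60], [0.5, 0, 0, 0, 0, 0, 60]]]}}

```text
clock: 14.65
position: [0.6449, 0.0793, 0.0314]
ee_rot: [0.117, 1.567, -0.116]
force: [-0.3, -0.1, 0.5]
width: 0.594
```

>>> {"name": "send_rows", "arguments": {"rows": [[[0, 0, 0, 0, 0, 0, 60], [-5, 0, 0, 0, 0, 0, 60], [-15, 0, 0, 0, 0, 0, 60], [-30, 0, 0, 0, 0, 0, 60], [-50, 0, 0, 0, 0, 0, 60], [-70, 0, 0, 0, 0, 0, 60], [-100, 0, 0, 0, 0, 0, 60], [-120, 0, 0, 0, 0, 0, 60]]]}}

```text
clock: 15.45
position: [0.6456, 0.0796, 0.1548]
ee_rot: [0.117, 1.565, -0.116]
force: [0.6, -0.1, -0.4]
width: 0.605
```

```bash
python3 - <<'E'
from h import *
p,d,W=shot("wrist","pics/w7.png")
plan(461,163.8,110,48.3)
E
```

```text
opt 0 [-56.8   0.4   0.1]
   opt 180 [ 1.232e+02  1.000e-01 -5.000e-01]
t 15.5 pos [647.1  80.  158. ] zyaw -8.5 j [-0.03  0.55 -0.27  1.57  0.17  1.03 -0.49] w 0.598 F [1.7 0.1 1.5]
shift [  46.7   55.2 -196.8] turn [-56.8   0.4   0.1]  world delta [-186.1   83.8  -48. ]
```

View pics/w7.png

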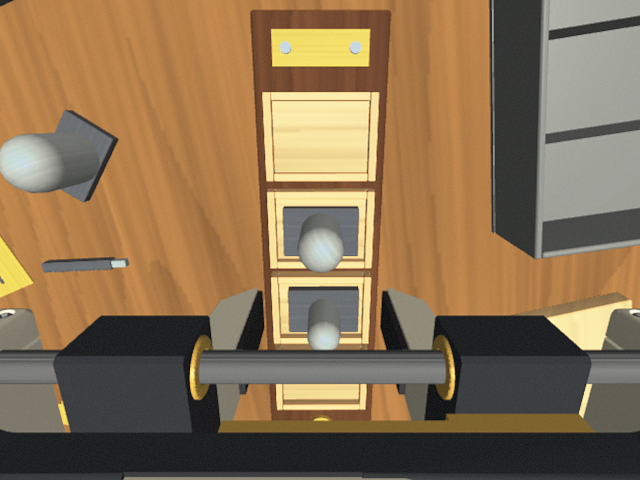

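The third stake (320,235) is well seated beside the second. Now stake_large.

>>> {"name": "send_rows", "arguments": {"rows": [[[0, 6, -20, -7, 0, 0, 75], [0, 14, -50, -14, 0, 0, 100], [0, 23, -80, -21.5, 0, 0, 100], [5, 32, -115, -29, 0, 0, 100], [15, 41, -150, -36.5, 0, 0, 100], [30, 50, -180, -44, 0, 0, 100], [42, 55, -197, -51, 0, 0, 100], [47, 55, -197, -57, 0, 0, 100]]]}}

```text
clock: 16.3
position: [0.4554, 0.1639, 0.1046]
ee_rot: [-0.668, 1.466, 0.667]
force: [0.5, 0.6, 1.1]
width: 1.0
```

```bash
python3 - <<'E'
from h import *
look(.461,.1638,0,"pics/w8.png")
plan(461.3,163.8,16,48.3)
E
```

```text
foot 1706 [460.7 164.3] [58.8 39.7] 48.4 cyl [0.4409 0.1472 0.0253] [0.4778 0.1837 0.0726]
   opt 0 [ 0.9 -0.   0. ]
   opt 180 [-1.791e+02 -0.000e+00 -1.000e-01]
t 16.35 pos [456.7 163.1 104.2] zyaw 49.2 j [-0.02  0.42 -0.56  2.02  0.32  0.79  0.09] w 0.997 F [ 0.4 -1.4 -0.6]
shift [88.2 -2.9  3.6] turn [ 0.9 -0.   0. ]  world delta [  4.6   0.7 -88.2]
```

View pics/w8.png

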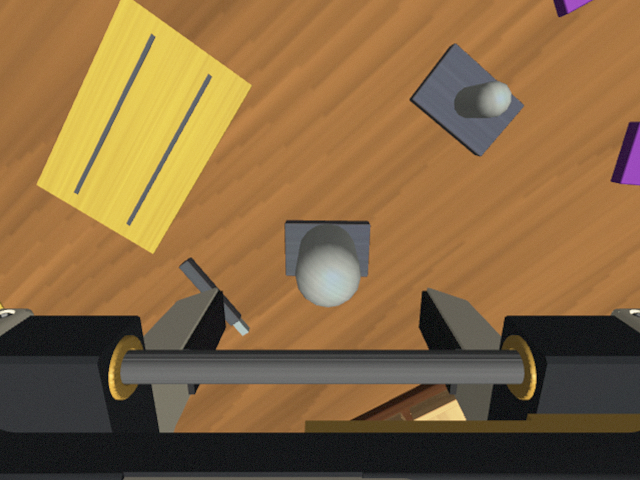

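The steel large stake (327,265) is centred and the purple look-alikes are far off at upper right. Descending.

>>> {"name": "send_rows", "arguments": {"rows": [[[10, -2.5, 3.5, 0, 0, 0, 100], [28, -2.5, 3.5, 0, 0, 0, 100], [48, -2.5, 3.5, 0, 0, 0, 100], [65, -2.5, 3.5, 0, 0, 0, 90], [77, -2.5, 3.5, 0, 0, 0, 80], [85, -2.5, 3.5, 0, 0, 0, 70], [89, -2.5, 3.5, 0, 0, 0, 65], [89, -2.5, 3.5, 0, 0, 0, 60]]]}}

```text
clock: 17.15
position: [0.4624, 0.1638, 0.0151]
ee_rot: [-0.661, 1.468, 0.661]
force: [-0.4, 0.3, -0.3]
width: 0.624
```

>>> {"name": "send_rows", "arguments": {"rows": [[[0, 0, 0, 0, 0, 0, 20], [0, 0, 0, 0, 0, 0, 20], [0, 0, 0, 0, 0, 0, 20], [0, 0, 0, 0, 0, 0, 20], [0, 0, 0, 0, 0, 0, 20], [0, 0, 0, 0, 0, 0, 20], [0, 0, 0, 0, 0, 0, 20], [0, 0, 0, 0, 0, 0, 20]]]}}

```text
clock: 17.95
position: [0.4621, 0.1633, 0.0157]
ee_rot: [-0.661, 1.468, 0.66]
force: [-2.5, -2.4, 6.3]
width: 0.43
```

```bash
python3 - <<'E'
from h import *
plan(655.5,151,125,-7.5)
E
```

```text
opt 0 [56. -0.  0.]
   opt 180 [-1.24e+02 -1.00e-01 -0.00e+00]
t 17.95 pos [462.1 163.3  15.7] zyaw 48.5 j [-0.1   0.56 -0.47  2.08  0.44  0.6  -0.03] w 0.43 F [-2.5 -2.4  6.3]
shift [-109.3 -153.   118.9] turn [56. -0.  0.]  world delta [193.4 -12.3 109.3]
```

>>> {"name": "send_rows", "arguments": {"rows": [[[-10, 0, 0, 0, 0, 0, 20], [-35, 0, 0, 7, 0, 0, 20], [-65, -20, 15, 14, 0, 0, 20], [-95, -45, 35, 22, 0, 0, 20], [-109, -75, 58, 30, 0, 0, 20], [-109, -105, 82, 38, 0, 0, 20], [-109, -135, 105, 46, 0, 0, 20], [-109, -153, 119, 54, 0, 0, 20]]]}}

```text
clock: 18.75
position: [0.6578, 0.1505, 0.1242]
ee_rot: [0.081, 1.569, -0.081]
force: [-1.1, -0.1, -7.4]
width: 0.427
```

```bash
python3 - <<'E'
from h import *
plan(655.5,151,85,-8.2)
E
```

```text
opt 0 [ 2.3  0.  -0. ]
   opt 180 [-177.7    0.     0. ]
t 18.75 pos [657.8 150.5 124.2] zyaw -5.9 j [-0.14  0.62 -0.26  1.54  0.18  1.01 -0.55] w 0.427 F [-1.1 -0.1 -7.4]
shift [39.2  0.3 -2.4] turn [ 2.3  0.  -0. ]  world delta [ -2.3   0.5 -39.2]
```

>>> {"name": "send_rows", "arguments": {"rows": [[[5, 0, -2, 1, 0, 0, 20], [15, 0, -2, 2, 0, 0, 20], [25, 0, -2, 2.5, 0, 0, 20], [34, 0, -2, 2.5, 0, 0, 20], [39, 0, -2, 2.5, 0, 0, 20], [39, 0, -2, 2.5, 0, 0, 20], [39, 0, -2, 2.5, 0, 0, 20], [39, 0, -2, 2.5, 0, 0, 20]]]}}

```text
clock: 19.55
position: [0.654, 0.1518, 0.0858]
ee_rot: [0.11, 1.567, -0.109]
force: [0.9, -0.8, -6.3]
width: 0.431
```

```bash
python3 - <<'E'
from h import *
p,d,W=shot("wrist","pics/w9.png")
plan(655.5,151,32.5,-8.2)
w=W[240:310,250:395].reshape(-1,3); z0=arm.observe()["position"][2]-.0157
q=w[(w[:,2]>z0+.005)&(w[:,2]<z0+.0145)];r=cv2.minAreaRect((q[:,:2]*1000).astype(np.float32));print(len(q),r)
E
```

```text
opt 0 [ 0.2  0.1 -0. ]
   opt 180 [-1.798e+02  0.000e+00  1.000e-01]
t 19.6 pos [654.  151.8  85.8] zyaw -8.0 j [-0.15  0.65 -0.25  1.58  0.19  0.93 -0.6 ] w 0.43 F [-0.6 -0.5 -7.4]
shift [53.3 -0.6  1.5] turn [ 0.2  0.1 -0. ]  world delta [  1.5  -0.8 -53.3]
2630 ((655.921630859375, 164.2200469970703), (18.998655319213867, 60.22687530517578), 81.68592834472656)
```

View pics/w9.png

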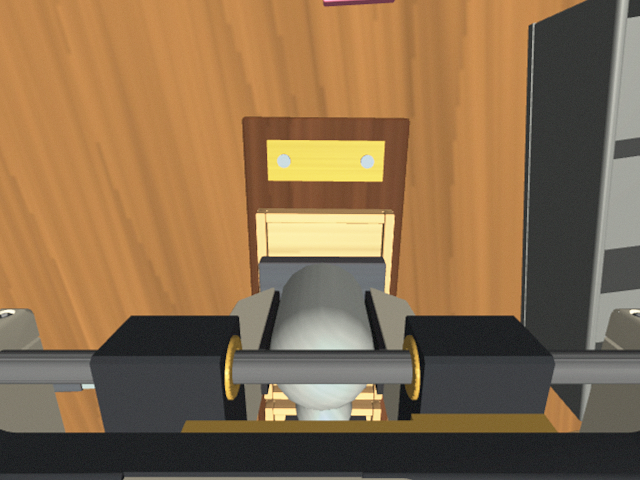

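>>> {"name": "send_rows", "arguments": {"rows": [[[8, -2.5, 1, 0, 0, 0, 20], [20, -2.5, 1, 0, 0, 0, 20], [32, -2.5, 1, 0, 0, 0, 20], [41, -2.5, 1, 0, 0, 0, 20], [47, -2.5, 1, 0, 0, 0, 20], [51, -2.5, 1, 0, 0, 0, 20], [53, -2.5, 1, 0, 0, 0, 20], [53, -2.5, 1, 0, 0, 0, 20]]]}}

```text
clock: 20.4
position: [0.6545, 0.1492, 0.0323]
ee_rot: [0.11, 1.568, -0.11]
force: [0.3, 0.5, -6.3]
width: 0.431
```

>>> {"name": "send_rows", "arguments": {"rows": [[[0, 0, 0, 0, 0, 0, 20], [0.5, 0, 0, 0, 0, 0, 20], [0.5, 0, 0, 0, 0, 0, 44], [0.5, 0, 0, 0, 0, 0, 48], [0.5, 0, 0, 0, 0, 0, 55], [0.5, 0, 0, 0, 0, 0, 62], [0.5, 0, 0, 0, 0, 0, 68], [0.5, 0, 0, 0, 0, 0, 68]]]}}

```text
clock: 21.2
position: [0.6545, 0.1491, 0.0319]
ee_rot: [0.11, 1.568, -0.11]
force: [0.2, 0.3, 0.1]
width: 0.678
```

>>> {"name": "send_rows", "arguments": {"rows": [[[0, 0, 0, 0, 0, 0, 68], [-5, 0, 0, 0, 0, 0, 68], [-15, 0, 0, 0, 0, 0, 68], [-30, 0, 0, 0, 0, 0, 68], [-50, 0, 0, 0, 0, 0, 68], [-70, 0, 0, 0, 0, 0, 68], [-100, 0, 0, 0, 0, 0, 68], [-120, 0, 0, 0, 0, 0, 68]]]}}

```text
clock: 22.0
position: [0.6552, 0.1495, 0.1554]
ee_rot: [0.111, 1.565, -0.109]
force: [-0.1, -0.5, 0.7]
width: 0.679
```

```bash
python3 - <<'E'
from h import *
p,d,W=shot("wrist","pics/w10.png")
plan(446,295,105,12.5)
E
```

```text
opt 0 [-20.5   0.4  -0.1]
   opt 180 [159.5  -0.2  -0.6]
t 22.05 pos [656.7 150.  158.7] zyaw -8.0 j [-0.14  0.58 -0.26  1.51  0.16  1.06 -0.58] w 0.679 F [1.4 1.2 3.2]
shift [  52.5  114.  -229.2] turn [-20.5   0.4  -0.1]  world delta [-210.7  145.   -53.7]
```

View pics/w10.png

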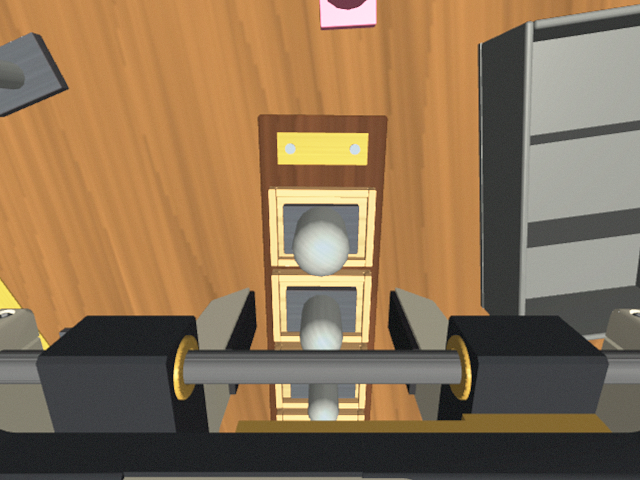

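The large stake (320,235) is seated in the last seat. Now stake_small.

>>> {"name": "send_rows", "arguments": {"rows": [[[0, 10, -20, -3, 0, 0, 80], [0, 28, -55, -6, 0, 0, 100], [0, 46, -92, -9, 0, 0, 100], [5, 64, -129, -12, 0, 0, 100], [15, 82, -166, -15, 0, 0, 100], [25, 100, -202, -18, 0, 0, 100], [40, 114, -229, -20.5, 0, 0, 100], [50, 114, -229, -20.5, 0, 0, 100]]]}}

```text
clock: 22.85
position: [0.4396, 0.2973, 0.1025]
ee_rot: [-0.176, 1.564, 0.179]
force: [-0.5, 0.1, 0.1]
width: 1.0
```

```bash
python3 - <<'E'
from h import *
look(.446,.295,0,"pics/w11.png")
plan(445.5,295.3,15,12.5)
E
```

```text
foot 3511 [444.5 296.4] [58.8 40. ] 12.4 cyl [0.4352 0.289  0.0251] [0.4535 0.3056 0.0548]
   opt 0 [ 0.2 -0.1  0. ]
   opt 180 [-1.798e+02 -0.000e+00 -1.000e-01]
t 22.9 pos [441.4 295.  101. ] zyaw 12.7 j [-0.4   0.46 -0.39  1.92  0.24  0.8  -0.7 ] w 1.001 F [ 0.4 -1.1 -0.4]
shift [86.  -0.6  4.2] turn [ 0.2 -0.1  0. ]  world delta [  4.1   0.3 -86. ]
```

View pics/w11.png

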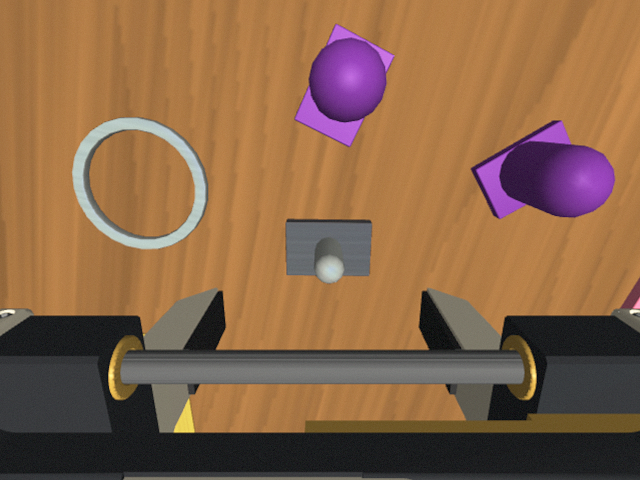

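>>> {"name": "send_rows", "arguments": {"rows": [[[10, 0, 3.5, 0, 0, 0, 90], [28, 0, 3.5, 0, 0, 0, 80], [48, 0, 3.5, 0, 0, 0, 70], [65, 0, 3.5, 0, 0, 0, 60], [76, 0, 3.5, 0, 0, 0, 50], [83, 0, 3.5, 0, 0, 0, 45], [87, 0, 3.5, 0, 0, 0, 40], [87, 0, 3.5, 0, 0, 0, 38]]]}}

```text
clock: 23.7
position: [0.4472, 0.2945, 0.0147]
ee_rot: [-0.171, 1.564, 0.171]
force: [-0.4, 0.8, 0.5]
width: 0.392
```

>>> {"name": "send_rows", "arguments": {"rows": [[[0, 0, 0, 0, 0, 0, 0], [0, 0, 0, 0, 0, 0, 0], [0, 0, 0, 0, 0, 0, 0], [0, 0, 0, 0, 0, 0, 0], [0, 0, 0, 0, 0, 0, 0], [0, 0, 0, 0, 0, 0, 0], [0, 0, 0, 0, 0, 0, 0], [0, 0, 0, 0, 0, 0, 0]]]}}

```text
clock: 24.5
position: [0.4465, 0.2946, 0.0152]
ee_rot: [-0.172, 1.564, 0.171]
force: [-3.0, -1.1, 6.2]
width: 0.194
```

```bash
python3 - <<'E'
from h import *
plan(624.5,-62.5,160,-8.1)
E
```

```text
opt 0 [20.6 -0.   0. ]
   opt 180 [-159.4   -0.    -0. ]
t 24.5 pos [446.5 294.6  15.2] zyaw 12.5 j [-0.44  0.59 -0.34  1.98  0.32  0.63 -0.76] w 0.194 F [-3.  -1.1  6.2]
shift [-144.8 -387.2   96.4] turn [20.6 -0.   0. ]  world delta [ 178.  -357.1  144.8]
```

>>> {"name": "send_rows", "arguments": {"rows": [[[-15, 0, 0, 0, 0, 0, 0], [-50, 0, 0, 0, 0, 0, 0], [-90, -25, 6, 3, 0, 0, 0], [-125, -60, 15, 6, 0, 0, 0], [-145, -105, 26, 9, 0, 0, 0], [-145, -150, 37, 12, 0, 0, 0], [-145, -195, 48, 15, 0, 0, 0], [-145, -240, 59, 18, 0, 0, 0]]]}}

```text
clock: 25.3
position: [0.5569, 0.071, 0.16]
ee_rot: [0.077, 1.569, -0.077]
force: [0.9, 0.6, -2.5]
width: 0.194
```

```bash
python3 - <<'E'
from h import *
plan(624.5,-62.5,130,-8.1)
E
```

```text
opt 0 [2.5 0.  0. ]
   opt 180 [-1.775e+02 -0.000e+00  1.000e-01]
t 25.3 pos [556.9  71.  160. ] zyaw -5.6 j [-0.01  0.42 -0.28  1.8   0.14  0.95 -0.45] w 0.194 F [ 0.9  0.6 -2.5]
shift [  30.1 -126.3   80.4] turn [2.5 0.  0. ]  world delta [  67.6 -133.5  -30. ]
```

>>> {"name": "send_rows", "arguments": {"rows": [[[0, -30, 19, 1, 0, 0, 0], [0, -60, 38, 2, 0, 0, 0], [0, -90, 57, 2.5, 0, 0, 0], [0, -115, 73, 2.5, 0, 0, 0], [10, -126, 80, 2.5, 0, 0, 0], [25, -126, 80, 2.5, 0, 0, 0], [30, -126, 80, 2.5, 0, 0, 0], [30, -126, 80, 2.5, 0, 0, 0]]]}}

```text
clock: 26.1
position: [0.6227, -0.0589, 0.1284]
ee_rot: [0.109, 1.571, -0.108]
force: [0.2, -0.3, -2.6]
width: 0.192
```

```bash
python3 - <<'E'
from h import *
p,d,W=shot("wrist","pics/w12.png")
plan(624.5,-62.5,32.3,-8.1)
w=W[240:310,250:395].reshape(-1,3); z0=arm.observe()["position"][2]-.0152
q=w[(w[:,2]>z0+.005)&(w[:,2]<z0+.0145)];r=cv2.minAreaRect((q[:,:2]*1000).astype(np.float32));print(len(q),r)
E
```

```text
opt 0 [ 0.2 -0.1 -0. ]
   opt 180 [-1.798e+02  0.000e+00 -1.000e-01]
t 26.15 pos [623.4 -58.9 129.3] zyaw -7.9 j [ 0.16  0.54 -0.23  1.67  0.14  0.95 -0.25] w 0.19 F [-0.3 -0.1 -1.9]
shift [97.  -3.5  1.8] turn [ 0.2 -0.1 -0. ]  world delta [  1.1  -3.6 -97. ]
4292 ((624.4295043945312, -48.1661262512207), (23.415409088134766, 60.23162841796875), 82.25117492675781)
```

View pics/w12.png

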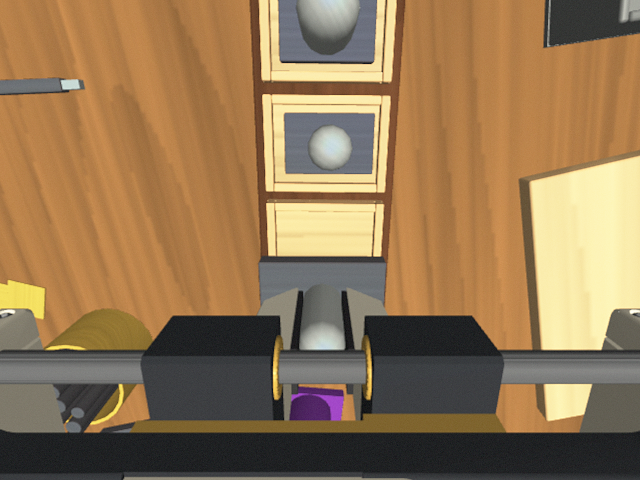

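>>> {"name": "send_rows", "arguments": {"rows": [[[15, -6, 1.5, 0, 0, 0, 0], [32, -6, 1.5, 0, 0, 0, 0], [50, -6, 1.5, 0, 0, 0, 0], [68, -6, 1.5, 0, 0, 0, 0], [80, -6, 1.5, 0, 0, 0, 0], [88, -6, 1.5, 0, 0, 0, 0], [90, -6, 1.5, 0, 0, 0, 0], [90, -6, 1.5, 0, 0, 0, 0]]]}}

```text
clock: 26.95
position: [0.6248, -0.0662, 0.0398]
ee_rot: [0.11, 1.568, -0.11]
force: [0.6, 0.5, -2.5]
width: 0.187
```

```bash
python3 - <<'E'
from h import *
p,d,W=shot("wrist","pics/w13.png")
plan(624.5,-64,32,-8.1)
E
```

```text
opt 0 [ 0.1  0.1 -0. ]
   opt 180 [-1.799e+02  0.000e+00  1.000e-01]
t 27.0 pos [625.1 -66.2  40.3] zyaw -8.0 j [ 0.16  0.65 -0.21  1.73  0.18  0.78 -0.27] w 0.193 F [-0.3  0.3 -2.7]
shift [ 8.3  2.1 -0.9] turn [ 0.1  0.1 -0. ]  world delta [-0.6  2.2 -8.3]
```

View pics/w13.png

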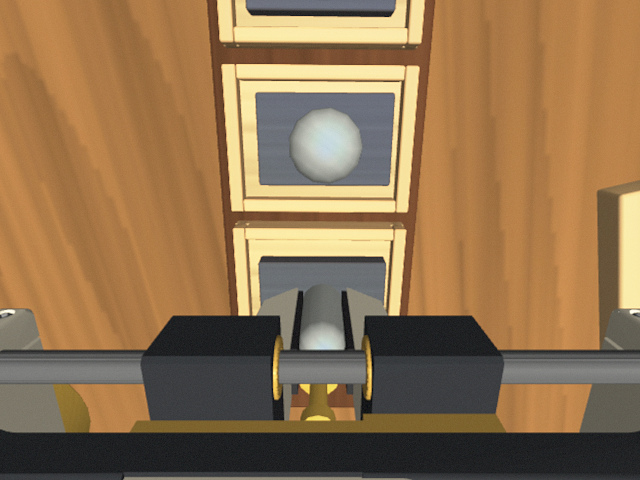

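>>> {"name": "send_rows", "arguments": {"rows": [[[0, 1.5, -0.5, 0, 0, 0, 0], [2, 1.5, -0.5, 0, 0, 0, 0], [4, 1.5, -0.5, 0, 0, 0, 0], [6, 1.5, -0.5, 0, 0, 0, 0], [8, 1.5, -0.5, 0, 0, 0, 0], [8.5, 1.5, -0.5, 0, 0, 0, 0], [8.5, 1.5, -0.5, 0, 0, 0, 0], [8.5, 1.5, -0.5, 0, 0, 0, 0]]]}}

```text
clock: 27.8
position: [0.6243, -0.0647, 0.0313]
ee_rot: [0.11, 1.568, -0.11]
force: [-1.1, -1.2, -1.1]
width: 0.192
```

>>> {"name": "send_rows", "arguments": {"rows": [[[0, 0, 0, 0, 0, 0, 0], [0, 0, 0, 0, 0, 0, 20], [0, 0, 0, 0, 0, 0, 24], [0, 0, 0, 0, 0, 0, 32], [0, 0, 0, 0, 0, 0, 40], [0, 0, 0, 0, 0, 0, 46], [0, 0, 0, 0, 0, 0, 46], [0, 0, 0, 0, 0, 0, 46]]]}}

```text
clock: 28.6
position: [0.6243, -0.0646, 0.0312]
ee_rot: [0.11, 1.568, -0.11]
force: [-0.1, -0.1, -0.4]
width: 0.456
```

>>> {"name": "send_rows", "arguments": {"rows": [[[0, 0, 0, 0, 0, 0, 46], [-5, 0, 0, 0, 0, 0, 46], [-15, 0, 0, 0, 0, 0, 46], [-30, 0, 0, 0, 0, 0, 46], [-50, 0, 0, 0, 0, 0, 46], [-70, 0, 0, 0, 0, 0, 46], [-100, 0, 0, 0, 0, 0, 46], [-120, 0, 0, 0, 0, 0, 46]]]}}

```text
clock: 29.4
position: [0.6251, -0.0645, 0.1548]
ee_rot: [0.11, 1.565, -0.109]
force: [0.8, 0.4, -0.5]
width: 0.457
```

>>> {"name": "send_rows", "arguments": {"rows": [[[-20, 0, 0, 0, 0, 0, 46], [-40, 0, -40, 0, 0, 0, 46], [-60, -10, -80, 0, 0, 0, 46], [-60, -20, -120, 0, 0, 0, 46], [-60, -30, -150, 0, 0, 0, 46], [-60, -30, -150, 0, 0, 0, 46], [-60, -30, -150, 0, 0, 0, 46], [-60, -30, -150, 0, 0, 0, 46]]]}}

```text
clock: 30.2
position: [0.4729, -0.0732, 0.2121]
ee_rot: [0.11, 1.566, -0.109]
force: [0.3, 0.5, -0.7]
width: 0.459
```

```bash
python3 - <<'E'
from h import *
print(arm.observe()["force"])
shot("scene","pics/s2.png"); p,d,W=shot("top","pics/t2.png");K,T=T_cam("top")
cv2.imwrite("pics/t2c.png",cv2.resize(p[130:330,190:430,::-1],None,fx=3,fy=3,interpolation=cv2.INTER_CUBIC))
# feet in seats
for n,c in dict(s1=(.6246,-.0625),s2=(.6349,.0088),s3=(.6452,.0800),s4=(.6556,.1512)).items():
    w=W.reshape(-1,3);pc=p.reshape(-1,3).astype(int)
    g=(np.hypot(w[:,0]-c[0],w[:,1]-c[1])<.04)&(pc[:,2]>pc[:,0]-4)
    g2=g&(w[:,2]<.034)
    idx=np.nonzero(g2)[0]; q=np.array([ray(K,T,(i%640,i//640),.026)[:2] for i in idx],np.float32)*1000
    print(n,len(idx),cv2.minAreaRect(q),"foot z",np.median(w[g2][:,2]).round(4),"top",w[g][:,2].max().round(4))
E
```

```text
[ 0.33799049  0.45787583 -0.65209894]
s1 528 ((624.7091674804688, -62.67993927001953), (36.564720153808594, 57.34521484375), 81.7672348022461) foot z 0.0265 top 0.0741
s2 449 ((636.80908203125, 8.922019958496094), (36.27418518066406, 57.59147644042969), 81.83979797363281) foot z 0.0266 top 0.0783
s3 335 ((644.9285888671875, 78.69834899902344), (36.3719367980957, 57.41561508178711), 81.5208740234375) foot z 0.0265 top 0.0844
s4 235 ((654.7992553710938, 150.05027770996094), (36.799983978271484, 57.6336784362793), 81.95509338378906) foot z 0.0265 top 0.0906
```

View pics/t2c.png

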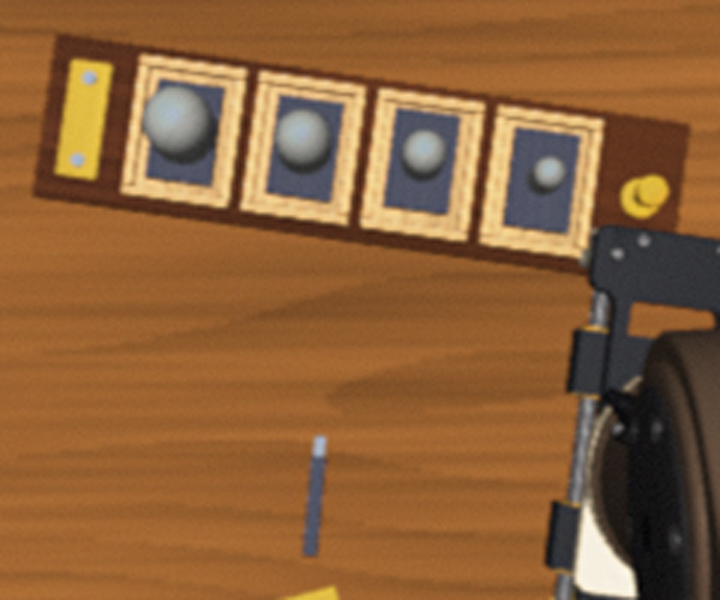

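View pics/s2.png

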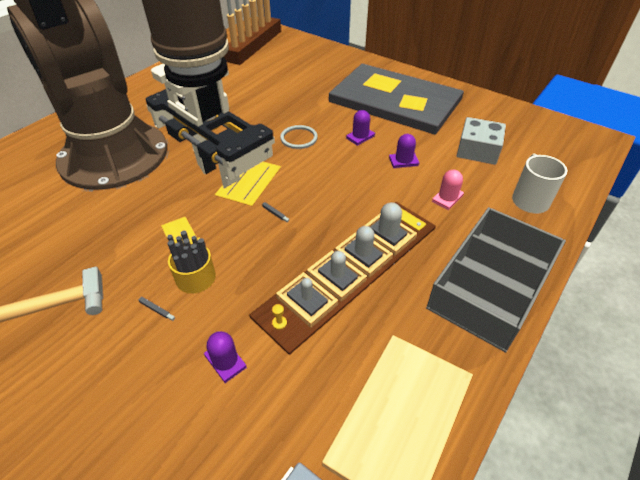

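All four feet lie flat in order of size (top crop: small at 548,172 by the post, up to large at 178,122). The pot is unchanged at (190,265) in the scene view, and the gripper is clear. Handing in.

```bash
python3 - <<'E'
from cell import arm
print(arm.sign_off())
E
```

```text
the job is handed in; nothing more can be done
None
```

The four steel stakes are in their seats in order of size: smallest next to the brass post, then second, third, and the largest at the brass-plate end. I handed the job in about 30 s into the 99 s limit; no verdict was reported.

- **Position:** in the last top-camera view each foot's centre was within about 2.5 mm of its seat's centre.
- **Angle:** each foot's long side was within about 1° of the direction across the row.
- **Height:** the feet's upper faces measured 26.5 mm above the bench, against 26 mm if flat on the recess floor.
- **Stability:** no stake tipped at any point. The gripper was clear of everything, with no measurable contact force.
- **Pot and look-alikes:** by eye, the pot of punches showed at the same pixels in the scene view at start and end. I left the pink and purple look-alikes alone.

No check failed. The only disagreement was that the camera depth read stake tops up to about 4 mm too high. That did not affect sorting them, since the stakes differ by 6 mm in height and also in diameter.

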